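# Spin the sourdough turntable and stop the tall jar at the pointer

### The job

Without gripping anything, flick a steel peg of the jar turntable with the fingertips so that it spins briskly on its own, untouched, for a good two seconds, then brake it with a fingertip on the wooden disc so that it stands still with the dark line beside the tall jar at the fixed steel pointer, and take the hand away. Do not touch the two glass jars, and leave the other things on the counter where they are.

Things in the scene. Friction and masses are not known exactly. Their poses are not given: they have to be found in the camera images.
- turntable: Round wooden turntable disc, 270 mm across, 16 mm thick, turning either way without stops about a vertical axis on a heavy fixed foot. Origin on the axis at the disc's underside, 28 mm above the counter; the flat top is 44 mm above the counter. z up; the dark line runs along its -x, so its yaw is the turning angle. Weighs about 1 kg with its jars (varies).
- hub (a point): Centre of the disc's top, on the axis. The outer band of the top, 85 to 135 mm from here, is bare: nothing stands there. The bearing runs lightly: flicked to 3 rad/s the disc loses about a fifth of its speed each second, a little more when slow, and coasts some 8 to 12 s. A few newtons of fingertip on the bare band stop it almost at once, and it stays; the disc gives way downwards on a spring, 6 mm at most, under 3 to 16 N.
- mark (a point): Outer end of the flush dark steel line (8 mm wide, inlaid in the top from the tall jar to the rim), on the disc's rim at the top surface, 135 mm from the axis; turns with the disc.
- pointer (a point): Where the mark must come: the point on the rim's circle, at the height of the disc's top, right in front of the fixed steel pointer. Its tip is 140 mm from the axis; its bracket reaches out to 180 mm, is 24 mm wide and no higher than the disc's top. It never moves during the job; it may lie on any side.
- peg_a (a point): Top centre of an upright steel peg on the disc, 14 mm thick (16 mm near the top), 45 mm high above the disc's top, 77 mm from the axis, a quarter turn clockwise (seen from above) from the dark line. Fixed to the disc. For flicking.
- peg_b (a point): Top centre of the second, identical peg, 77 mm from the axis on the opposite side, a quarter turn anticlockwise (seen from above) from the dark line.
- tall_jar: Taller open glass jar of dough fixed in the disc, 51 mm across, 56 mm high above the disc's top; origin at its underside on the disc's top, 55 mm from the axis, on the dark line. Not to be touched.
- squat_jar: Low open glass jar of dough fixed in the disc opposite the tall one, 51 mm across, 30 mm high; origin at its underside, 55 mm from the axis. Not to be touched.
- soap_bottle: Loose green soap bottle, 62 mm across, 190 mm high; origin under its base. Bystander.
- canister: Loose white canister with a wooden lid, 90 mm across, 110 mm high; origin under its base. Bystander.
- spoon: Loose steel spoon, 170 mm long, lying along its own x; origin at the centre of its underside. Bystander.
- jar_lid: Loose round steel jar lid, 72 mm across, 14 mm high; origin under its centre. Bystander.

How it is judged:
On the way, in this order (a step that is already met when the one before it is completed fails the run):
1. the turntable spins on its own, untouched, faster than 0.8 rad/s for 1.5 s (contact force between each of the fingers, the arm and turntable below 0.05 N and angular speed of turntable above 0.8 rad/s), for 1.5 s.
2. held by the fingertip, the turntable is at a standstill with its dark line at the pointer (within 14 mm) (horizontal distance between mark and pointer below 0.014 m and angular speed of turntable below 0.05 rad/s and contact force between the fingers and turntable above 0.2 N), for 0.15 s.
At the end, for the whole second after the job is handed in: The turntable is at rest (below 0.05 rad/s) with the rim end of its dark line within 14 mm of the pointer, nothing touching it (horizontal distance between mark and pointer below 0.014 m and angular speed of turntable below 0.05 rad/s).
It fails at once if a thing on the counter (bottle, canister, spoon or lid) is pushed, lifted or carried (moved over 15 mm) (distance of any of soap_bottle, canister, spoon, jar_lid from where it was at the start of the episode above 0.015 m).
It fails at once if the robot knocks the tall jar on the turntable (over 1 N) (contact force between any of the fingers, the arm and tall_jar above 1 N).
It fails at once if the robot knocks the squat jar on the turntable (over 1 N) (contact force between any of the fingers, the arm and squat_jar above 1 N).
It also fails if it takes over 51 s, if anything falls off the work surface, if the arm or the gripper's body presses on something with over 40 N, if the wrist force passes 120 N, or if a joint passes its speed limit or range.

### The arm

A 6-joint arm with a two-finger parallel gripper is mounted at the origin on the work surface. World frame = base frame: x ahead of the robot, y to its left, z up, the work surface at z = 0. Lengths are in m, angles in rad, forces in N, time in s.
With the tool pointing down it reaches from about 0.35 to 0.975 m from the base axis. Payload 4.9 kg.
Tool frame: the origin (TCP) lies at the very end of the fingers, on their centre line; the grasp point (between the pads) lies 19 mm behind it (manip.grip_depth is the distance from the TCP to the grasp point, in m); z points along the fingers, x is the direction in which the jaws open and shut, and the axes are right-handed (so a half turn about z gives the same grasp; the last joint's range is limited). The gripper opens to 85 mm and grips with 20 to 120 N. Pads are 22 mm wide; open, the fingers measure 114 mm over their backs; the gripper's body (76 mm by 85 mm) begins 54 mm behind the grasp point. The pads swing forward as they close: fully open they stand 13 mm farther back than shut.
Start: joints at [1.069, 0.053, 1.613, -0, 1.476, -0.119], TCP at [0.233, 0.58, 0.231] pointing down, gripper open.
Joint ranges: [-3.01, 3.01], [-1.01, 2.22], [0.06, 2.58], [-1.02, 4.17], [0.09, 2.62], [-3.14, 3.14]. Speed limits (rad/s): [2.57, 2.57, 3.14, 3.14, 3.14, 3.14].

### API

Orientations are given as a unit quaternion [w, x, y, z].
In Python, from plant import manip gives the robot as it stands. The module is installed in compiled form; this text tells all that it offers.
- The arm moves only by the shell command python3 -m crank 'ROWS' [OPENING]. ROWS is JSON, a list of rows, each a list of 4 numbers: the shift along the tool's x, y, z in cm, then the turn about the tool's z in units of 6 degrees (1.0 is 6 degrees). A call has 1 to 10 rows; each row shifts and turns the commanded pose from where the row before left it, along the tool's axes as they then stand; what a row does not reach is not made up. A row lasts 1/12 s, in which the tool goes at most 41.7 mm and 7.16 degrees, less where a joint would pass 70% of its speed; a pose out of reach is approached as far as the arm can. A call with a gripper value outside its range is refused whole. OPENING is the opening, from 0 (shut) to 1 (fully open), set as the call begins (- or left out, the last holds). The fingers move at their own pace and stop on an object; the grip force is fixed at half the most. Time passes only in rows, so rows that do not move let the fingers close. It gives the time, the measured TCP pose, the force and the opening at its end, in the units of the state.
- manip.state(): the state, without advancing time (a new reading comes with each control period).
- manip.grab_frame(name): name is "scene" or "top" or "wrist"; returns a dict with "img" (420x560x3 uint8, red, green, blue), "intrinsics" (3x3 intrinsics, pixels), "position" and "orientation" of the camera in the world. Camera axes: x right, y up, looking along -z (the intrinsics and any distortion apply to the point x, -y, -z); pixel columns grow to the right and rows downward; lengths in m; the calibration is good to about 2 mm. The wrist camera is an equidistant fisheye: a pixel r from the principal point sees the ray r / f radians off the axis. A picture is of the moment at which its call begins. There is no depth.
- manip.job_done(): hands the job in, once; it reports no verdict.
The state is a dict: "time": time; "joint_pos": joint angles; "joint_vel": joint speeds; "joint_efforts": joint torques, N m; "tool_pos": TCP position; "tool_rot": TCP orientation; "contact_force": force on the tool from outside, world axes, zero at the start; "ft_torque": the same for the moment, N m; "gripper_width": opening from 0.0 (shut) to 1.0 (fully open).
Only numpy, scipy, OpenCV 4.12 (cv2) and the standard library are available. Lean on these libraries where they do the work, as an engineer would, in place of code of your own. Each camera call takes 0.05 s, during which the arm holds its last target.

## Working session

There is one attempt and no reset: what is moved stays moved. The work goes in short steps, Python scripts to look and compute and a shell command to move; the robot and the scene stay as the last step left them, time stands still between calls to the robot, and variables do not carry over. Pictures are saved under pics/ and viewed, and the job is handed in when it is done.

```bash
mkdir -p pics
cat > h.py <<'E'
import numpy as np, cv2
from scipy.spatial.transform import Rotation as R
from plant import manip
def grab(n,fn):
    f=manip.grab_frame(n); cv2.imwrite('pics/'+fn,f['img'][:,:,::-1]); np.savez('pics/'+fn[:-4]+'.npz',**{k:np.array(v) for k,v in f.items()}); return f
def rot(q): return R.from_quat([q[1],q[2],q[3],q[0]]).as_matrix()
def ray(f,u,v,fish=False):
    K=np.array(f['intrinsics']); x=(u-K[0,2])/K[0,0]; y=(v-K[1,2])/K[1,1]
    if fish:
        r=np.hypot(x,y); s=np.sin(r)/r if r>1e-9 else 1; d=np.array([x*s,-y*s,-np.cos(r)])
    else: d=np.array([x,-y,-1.])
    return np.array(f['position']),rot(f['orientation'])@d
def hit(f,u,v,z,fish=False):
    p,d=ray(f,u,v,fish); return p+d*(z-p[2])/d[2]
def proj(f,P):
    K=np.array(f['intrinsics']); c=rot(f['orientation']).T@(np.array(P)-np.array(f['position'])); return K[0,0]*c[0]/-c[2]+K[0,2], K[1,1]*-c[1]/-c[2]+K[1,2]
E
python3 - <<'E'
from h import *
for n in ['scene','top','wrist']:
    f=grab(n,n+'0.png'); print(n,f['position'],f['orientation'],f['intrinsics'])
print(manip.state())
E
```

```text
scene [ 1.31509607 -0.38586447  0.62250294] [0.74001643 0.40573989 0.26353138 0.46722803] [[395.81304455   0.         275.52824246]
 [  0.         395.81304455 215.31778828]
 [  0.           0.           1.        ]]
top [ 0.39104951 -0.02581712  1.29098598] [ 0.7147241   0.04930914 -0.05099915 -0.69579966] [[488.05473797   0.         270.40644726]
 [  0.         488.05473797 206.88290303]
 [  0.           0.           1.        ]]
wrist [0.16879512 0.60567179 0.37245683] [ 0.82069384 -0.11705347 -0.07781508  0.55380947] [[325.1922621    0.         280.33263113]
 [  0.         325.1922621  212.9589954 ]
 [  0.           0.           1.        ]]
{'time': 0.15, 'joint_pos': array([ 1.06899783e+00,  5.32359958e-02,  1.61395752e+00,  2.48288685e-06,
        1.47603370e+00, -1.18995670e-01]), 'joint_vel': array([-0.00069733, -0.00234006, -0.00427283,  0.001075  ,  0.00032642,
       -0.00067088]), 'joint_efforts': array([ 1.05914351e-03, -3.94242525e+01, -3.70721948e+01, -9.07920207e-05,
        4.70379004e-03, -1.77128840e-05]), 'tool_pos': array([0.23321196, 0.57933519, 0.23033895]), 'tool_rot': array([ 3.72677349e-04,  8.28710203e-01,  5.59677346e-01, -7.27369744e-04]), 'contact_force': array([-1.34068209,  0.39176091,  0.08358623]), 'ft_torque': array([-0.04026686,  0.00387107, -0.08088378]), 'gripper_width': 0.9983062397892862}
```

View pics/scene0.png

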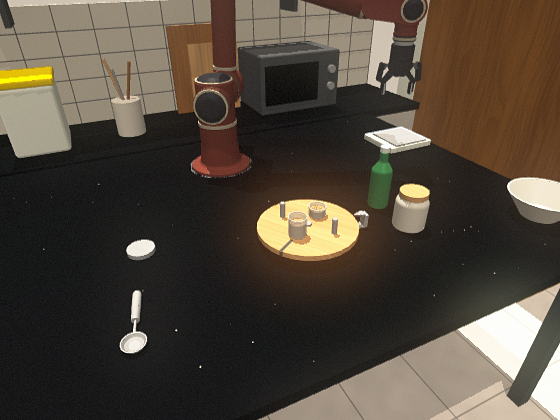

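View pics/top0.png

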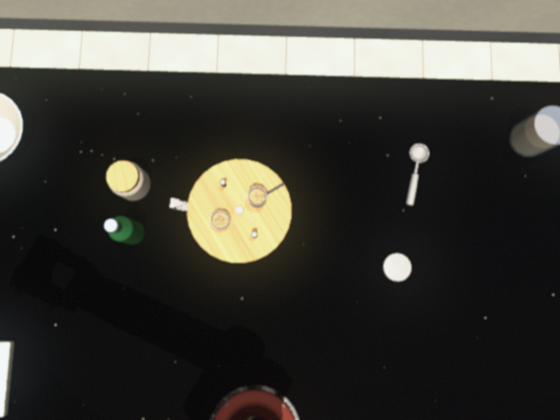

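View pics/wrist0.png

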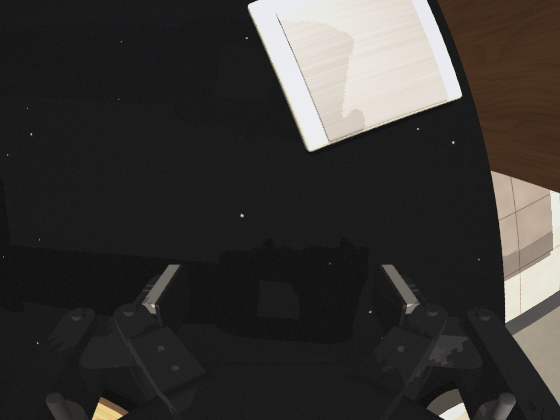

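The top view shows the disc centred near (239,211), the mark near (284,184) and the pointer near (187,206). The pegs are at (223,183) and (254,233). The canister and bottle are to the left, and the spoon and lid to the right.

```bash
cat > m.py <<'E'
from h import *
def load(n):
    d=np.load('pics/'+n+'.npz'); return {k:d[k] for k in d}
E
python3 - <<'E'
from m import *
for n in ['top0','scene0']:
    f=load(n); hsv=cv2.cvtColor(f['img'],cv2.COLOR_RGB2HSV)
    m=cv2.inRange(hsv,(12,70,90),(35,255,255)); m=cv2.morphologyEx(m,cv2.MORPH_OPEN,np.ones((3,3)))
    cs,_=cv2.findContours(m,cv2.RETR_EXTERNAL,cv2.CHAIN_APPROX_NONE)
    if n=='scene0': cs=[c for c in cs if cv2.pointPolygonTest(c,(270,222),False)>=0]
    c=max(cs,key=cv2.contourArea)
    P=np.array([hit(f,u,v,0.044)[:2] for u,v in cv2.convexHull(c)[:,0]])
    A=np.c_[2*P,np.ones(len(P))]; s=np.linalg.lstsq(A,(P**2).sum(1),rcond=None)[0]
    print(n,s[:2],np.sqrt(s[2]+s[0]**2+s[1]**2))
f=load('top0')
c=hit(f,239,211,.044)
for k,u,v,z in [('mark',284,184,.044),('ptr',188,206,.044),('ptrout',171,204,.044),('tall',258,195,.1),('squat',221,218,.074),('pegA?',223,182,.089),('peg2',254,234,.089),('bottle',110,226,.19),('can',123,177,.11),('lid',397,267,.014),('hub',239,210.5,.044)]:
    print(k,hit(f,u,v,z))
img=f['img'][140:280,130:310]; cv2.imwrite('pics/topc.png',cv2.resize(img[:,:,::-1],(720,560),interpolation=cv2.INTER_CUBIC))
f=load('scene0'); img=f['img'][150:270,240:440]; cv2.imwrite('pics/scc.png',cv2.resize(img[:,:,::-1],(800,480),interpolation=cv2.INTER_CUBIC))
E
```

```text
top0 [0.55952895 0.05468028] 0.13694837817332697
scene0 [0.56176185 0.05111692] 0.1415341906175097
mark [ 0.63032377 -0.06014847  0.044     ]
ptr [0.56584735 0.18614586 0.044     ]
ptrout [0.56986763 0.23023605 0.044     ]
tall [0.59015727 0.00506153 0.1       ]
squat [0.53348953 0.09678579 0.074     ]
pegA? [0.62260435 0.0939762  0.089     ]
peg2 [0.49420616 0.01227516 0.089     ]
bottle [0.49490982 0.33534017 0.19      ]
can [0.62434442 0.33846494 0.11      ]
lid [ 0.42468661 -0.35968634  0.014     ]
hub [0.55770487 0.05424387 0.044     ]
```

View pics/topc.png

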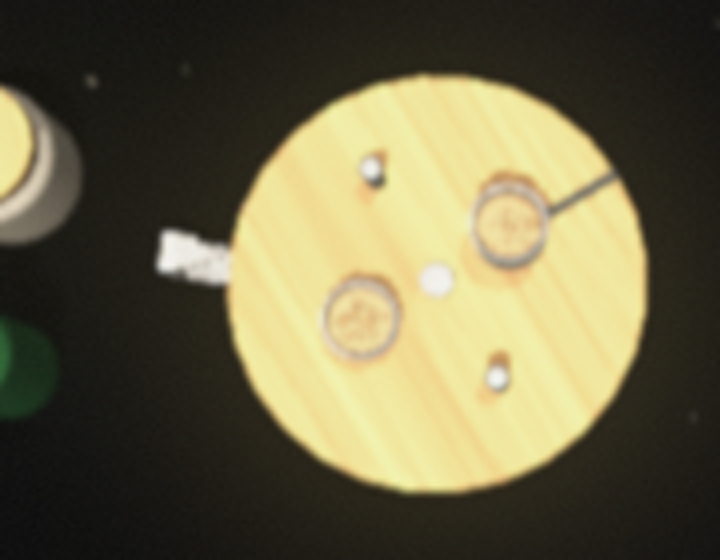

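View pics/scc.png

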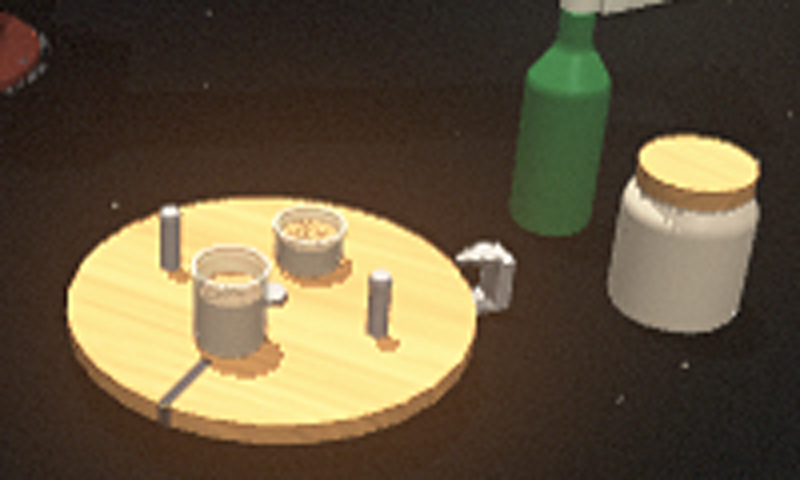

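```bash
python3 -m crank '[[-1.4,1.4,0,0],[-2.72,2.8,0,0],[-2.72,2.8,0,0],[-2.72,2.8,0,0],[-2.72,2.8,0,0],[-2.72,2.8,0,0],[-2.72,2.8,0,0],[-2.72,2.8,0,0],[-2.72,2.8,0,0],[-2.72,2.8,0,0]]' 0; python3 -m crank '[[-2.72,2.8,0,0],[-2.72,2.8,0,0],[-2.72,2.8,0,0],[-2.72,2.8,0,0],[-2.72,2.8,0,0],[-1.3,1.4,0,0],[0,0,0,0.9],[0,0,0,1.18],[0,0,0,1.18],[0,0,0,1.18]]';  python3 -m crank '[[0,0,0,1.18],[0,0,0,1.18],[0,0,0,1.18],[0,0,0,1.18],[0,0,0,1.18],[0,0,0,1.18],[0,0,0,1.18],[0,0,0,1.18],[0,0,0,1.18],[0,0,0,1.18]]'; python3 -m crank '[[0,0,0,1.18],[0,0,0,1.18],[0,0,0,0.5],[0,0,0,0]]'
python3 - <<'E'
from h import *
s=manip.state(); M=rot(s['tool_rot']); print(s['time'],s['tool_pos'],np.degrees(np.arctan2(M[1,0],M[0,0])),s['joint_pos'],s['contact_force'])
for n in ['scene','top','wrist']: grab(n,n+'1.png')
E
```

```text
time: 0.98
tool_pos: [0.3836, 0.2386, 0.2311]
tool_rot: [0.0, 0.829, 0.56, 0.0]
contact_force: [0.5, 0.0, 0.5]
gripper_width: 0.001
time: 1.82
tool_pos: [0.4705, 0.0442, 0.2309]
tool_rot: [-0.0, 0.937, 0.35, -0.0]
contact_force: [-0.1, -0.3, 0.5]
gripper_width: -0.003
time: 2.65
tool_pos: [0.4705, 0.0446, 0.231]
tool_rot: [0.0, 0.967, -0.256, -0.0]
contact_force: [0.3, -0.5, 0.4]
gripper_width: -0.002
time: 2.98
tool_pos: [0.4705, 0.0446, 0.231]
tool_rot: [0.0, 0.919, -0.395, -0.0]
contact_force: [-0.5, -0.3, 1.1]
gripper_width: -0.004
2.9833 [0.47050328 0.04458727 0.23099218] -46.577352115549694 [-6.31695434e-02 -3.25337763e-01  1.95520605e+00  1.90759451e-07
  1.51224812e+00  7.49758528e-01] [-0.51997361 -0.34183733  1.13576007]
```

View pics/scene1.png

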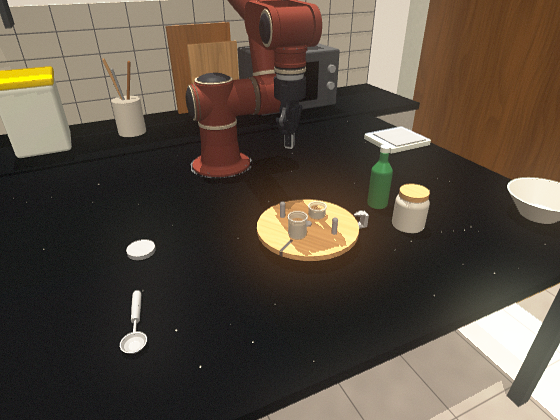

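View pics/top1.png

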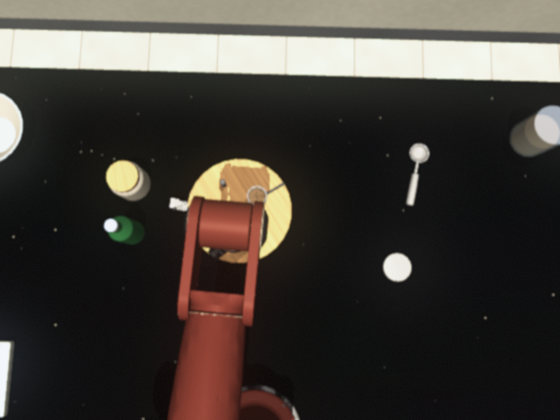

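View pics/wrist1.png

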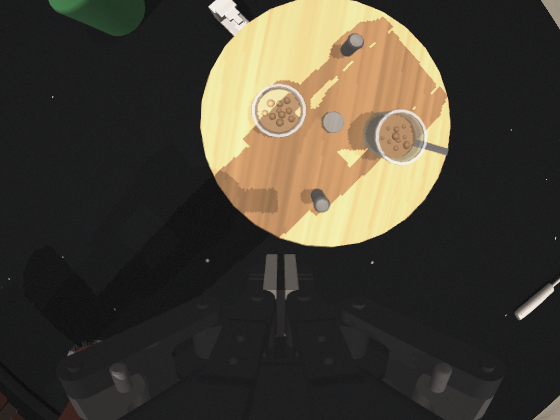

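The wrist view shows the whole disc: hub (332,122), mark end (448,150), pegs near (319,200) and (352,43), pointer bracket near (225,15). The scene view sees the disc unobstructed. I'll triangulate next.

Run:
```python
from m import *
w=load('wrist1');t=load('top0');s=load('scene0')
print(w['position'],rot(w['orientation'])[:,2]*-1)
def tri(*rs):
    A=np.zeros((3,3));b=np.zeros(3)
    for p,d in rs:
        d=d/np.linalg.norm(d);N=np.eye(3)-np.outer(d,d);A+=N;b+=N@p
    x=np.linalg.solve(A,b);return x,[np.linalg.norm((np.eye(3)-np.outer(d/np.linalg.norm(d),d/np.linalg.norm(d)))@(x-p)) for p,d in rs]
for k in [('hub',332,122),('mark',448,150)]: print(k,hit(w,k[1],k[2],.044,True))
print('ptr',hit(w,243,30,.044,True),hit(w,218,3,.044,True))
print('hub tri',tri(ray(w,332,122,True),ray(t,239,210.3)))
for k,a,b in [('pegB',(356,40),(223,182)),('pegA',(322,206),(254.3,234))]:
    print(k,tri(ray(w,*a,True),ray(t,*b)))
print('pegA scene/top',tri(ray(t,254.3,234),ray(s,282.5,202.5)),'pegB',tri(ray(t,223,182),ray(s,335,218.5)))
print('mark t/s',tri(ray(t,284,184),ray(s,281,251.5)))
cv2.imwrite('pics/wc.png',cv2.resize(w['img'][0:230,190:470][:,:,::-1],(700,575),interpolation=cv2.INTER_CUBIC))
```

```text
[0.52335931 0.09316037 0.3732921 ] [-0.20387156 -0.19201738 -0.95998214]
('hub', 332, 122) [0.55851043 0.05525019 0.044     ]
('mark', 448, 150) [ 0.63370566 -0.05724732  0.044     ]
ptr [0.56631939 0.18603495 0.044     ] [0.57170491 0.22733718 0.044     ]
hub tri (array([0.55904447, 0.05461396, 0.03837939]), [np.float64(6.633178786501426e-05), np.float64(6.633178786517014e-05)])
pegB (array([0.62448835, 0.09575857, 0.08267862]), [np.float64(0.0013097032154650722), np.float64(0.0013097032154650021)])
pegA (array([0.4940149 , 0.01196908, 0.08529422]), [np.float64(0.0006168282343620542), np.float64(0.0006168282343620062)])
pegA scene/top (array([0.49446502, 0.01220151, 0.08981194]), [np.float64(0.0007558193964724637), np.float64(0.0007558193964724958)]) pegB (array([0.62297424, 0.09478596, 0.08965614]), [np.float64(0.0009900808316955644), np.float64(0.0009900808316956093)])
mark t/s (array([ 0.63094296, -0.05897381,  0.04352285]), [np.float64(0.0012979758951848037), np.float64(0.001297975895184864)])
```

View pics/wc.png

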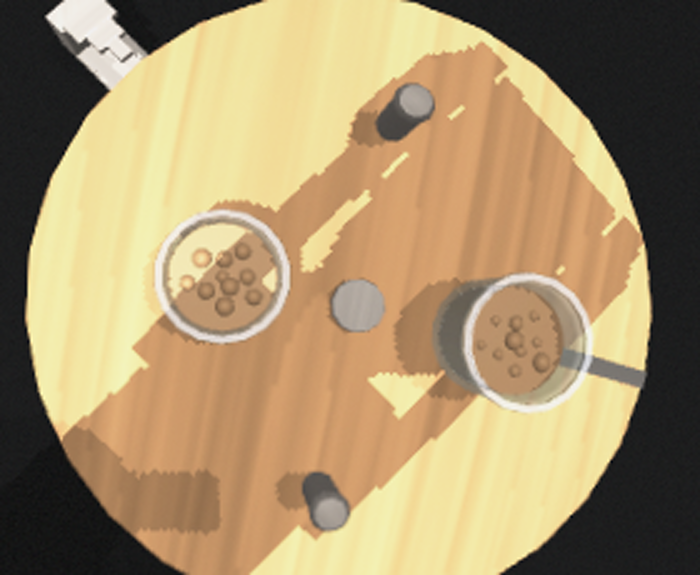

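```bash
python3 -m crank '[[0,0,2,0],[0,0,4,0],[0,0,4,0],[0,0,4,0],[0,0,2,0],[0,0,0.7,0],[0,0,0,0]]' 0
python3 - <<'E'
from h import *
grab('scene','scene2.png'); grab('wrist','wrist2.png')
E
```

```text
time: 3.72
tool_pos: [0.469, 0.0447, 0.0622]
tool_rot: [0.001, 0.919, -0.395, -0.002]
contact_force: [-0.6, -0.4, 0.4]
gripper_width: -0.002
```

View pics/scene2.png

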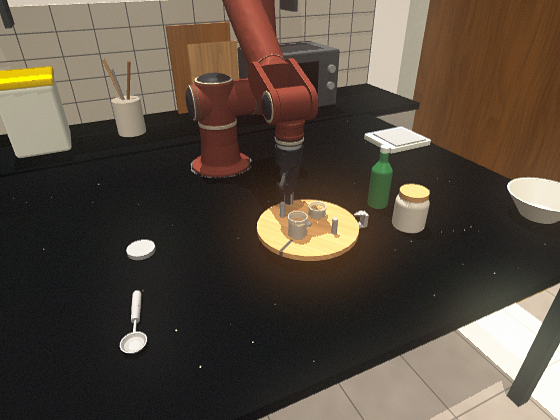

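View pics/wrist2.png

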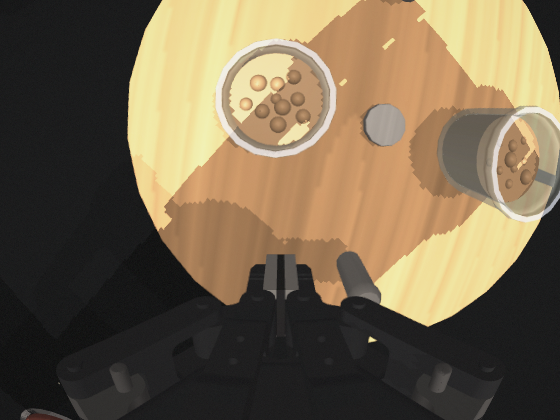

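The fingertip stands beside peg A on its clockwise side, and both jars are clear. Flicking anticlockwise now.

```bash
python3 -m crank '[[0.6,0.1,0,0],[1.1,0.2,0,0],[1.5,0.26,0,0],[1.67,0.3,0,0],[1.67,0.3,0,0],[0.3,0.3,-2.5,0],[0.4,1.1,-2.5,0],[0.3,1.1,0,0]]' 0
python3 - <<'E'
from h import *
for i in range(3):
    print(manip.state()['time'],end=' '); grab('scene','s3_%d.png'%i)
grab('wrist','w3.png'); print(manip.state()['time'],manip.state()['tool_pos'])
E
```

```text
time: 4.48
tool_pos: [0.5009, -0.038, 0.1212]
tool_rot: [-0.001, 0.919, -0.395, 0.006]
contact_force: [0.1, -0.5, 1.0]
gripper_width: -0.001
4.4833 4.5333 4.5833 4.6833 [ 0.4961564  -0.03589816  0.11425225]
```

View pics/s3_2.png

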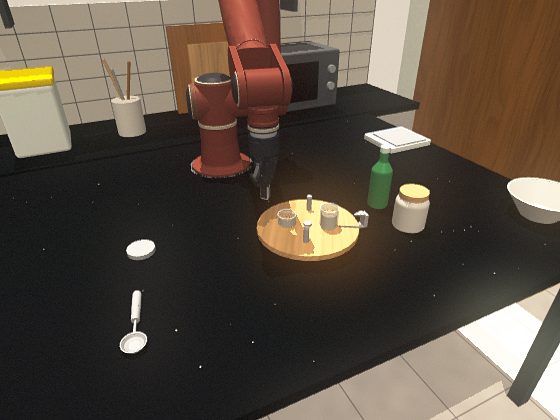

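View pics/w3.png

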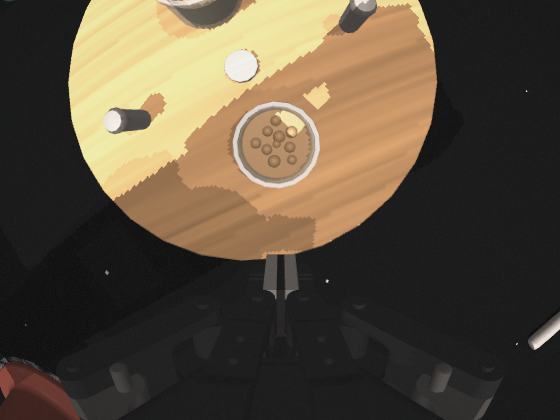

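```bash
cat > ang.py <<'E'
from m import *
C=np.array([0.5588,0.0543]); 
def pw(f,P,fish):
    K=f['intrinsics']; c=(P-f['position'])@rot(f['orientation'])
    x,y,z=c[:,0],-c[:,1],-c[:,2]
    if fish:
        r=np.hypot(x,y); th=np.arctan2(r,z); x,y=th*x/r,th*y/r
    else: x,y=x/z,y/z
    return K[0,0]*x+K[0,2],K[1,1]*y+K[1,2]
def prof(f,fish,r0=112,r1=131):
    a=np.radians(np.arange(0,360,.5)); rs=np.arange(r0,r1,1)/1000.
    A,Rr=np.meshgrid(a,rs); P=np.c_[C[0]+Rr.ravel()*np.cos(A.ravel()),C[1]+Rr.ravel()*np.sin(A.ravel()),np.full(A.size,.044)]
    u,v=pw(f,P,fish)
    S=cv2.remap(cv2.cvtColor(f['img'],cv2.COLOR_RGB2HSV),u.reshape(A.shape).astype('f4'),v.reshape(A.shape).astype('f4'),cv2.INTER_LINEAR,borderMode=cv2.BORDER_CONSTANT,borderValue=(20,255,255))
    return S
def line(f,fish):
    S=prof(f,fish); low=255-S[:,:,1].astype(float)   # low saturation = steel
    p=low.mean(0); base=np.median(p); 
    m=(p>base+60); idx=np.where(m)[0]; out=[]
    if len(idx)==0: return out
    groups=np.split(idx,np.where(np.diff(idx)>2)[0]+1)
    for g in groups: out.append((round(float((g*(p[g]-base)).sum()/(p[g]-base).sum()*.5),1),len(g)*.5,round(float(p[g].max()-base))))
    return out
E
python3 - <<'E'
from ang import *
for n in ['scene0','wrist1','wrist2','s3_0','s3_1','s3_2','w3']: print(n,line(load(n),n[0]=='w'))
E
```

```text
scene0 [(301.3, 1.0, 63)]
wrist1 [(303.0, 2.5, 69)]
wrist2 [(210.7, 50.0, 87), (303.0, 3.5, 72)]
s3_0 []
s3_1 []
s3_2 []
w3 []
```

```bash
sed -i 's/base+60/base+25/' ang.py
python3 - <<'E'
from ang import *
for n in ['scene0','wrist1','s3_0','s3_1','s3_2','w3']: print(n,line(load(n),n[0]=='w'))
E
```

```text
scene0 [(127.0, 6.5, 34), (133.5, 2.5, 28), (142.5, 4.5, 27), (187.4, 7.5, 59), (301.5, 3.5, 63)]
wrist1 [(303.0, 3.5, 69)]
s3_0 [(41.2, 2.0, 40), (104.8, 1.0, 26), (107.5, 1.5, 30), (110.5, 1.5, 28), (118.2, 11.5, 42), (136.5, 5.5, 52)]
s3_1 [(51.0, 2.5, 46), (116.5, 26.5, 45), (142.5, 5.5, 57)]
s3_2 [(61.0, 1.5, 28), (105.9, 5.5, 42), (128.2, 10.0, 50), (149.0, 5.5, 56)]
w3 [(136.9, 65.5, 50)]
```

```bash
python3 -m crank '[[0,0,1.5,0],[0,0,2.5,0],[0,0,1.2,0],[0,0,0,0],[0,0,0,0],[0,0,0,0]]' 0
python3 - <<'E'
from h import *
from ang import line
for i in range(2):
    f=grab('scene','s4_%d.png'%i); print(manip.state()['time']-.05,line(f,False))
f=grab('wrist','w4.png'); print(manip.state()['time']-.05,line(f,True),manip.state()['tool_pos'])
E
```

```text
time: 5.18
tool_pos: [0.4965, -0.0352, 0.0628]
tool_rot: [-0.0, 0.919, -0.395, 0.0]
contact_force: [0.2, -0.4, 0.1]
gripper_width: -0.002
5.1833 [(110.1, 7.5, 57), (156.7, 1.0, 27), (168.5, 1.5, 30), (217.5, 11.0, 43)]
5.2333 [(113.1, 7.0, 49), (161.7, 8.0, 33), (173.4, 8.0, 66), (217.5, 10.0, 42)]
5.2833000000000006 [(111.1, 4.0, 40), (122.0, 8.5, 29), (154.2, 48.0, 51), (184.3, 4.0, 108), (234.0, 17.5, 112), (324.6, 11.0, 32)] [ 0.49704284 -0.03546067  0.0636327 ]
```

View pics/s4_1.png

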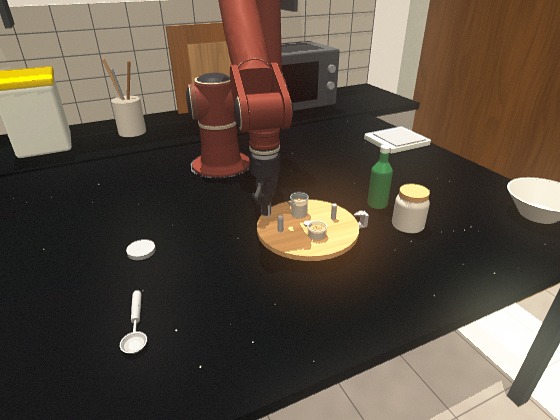

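View pics/w4.png

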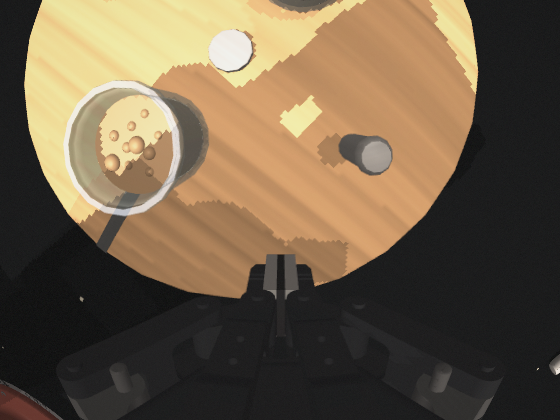

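```bash
python3 -m crank '[[0,0,0.4,0],[0,0,0,0],[0,0,0,0],[0,0,0,0]]' 0
python3 - <<'E'
from h import *
from ang import line
for i in range(3):
    f=grab('wrist','w5_%d.png'%i); print(manip.state()['time']-.05,line(f,True))
    f=grab('scene','s5_%d.png'%i); print(manip.state()['time']-.05,line(f,False),manip.state()['tool_pos'])
E
```

```text
time: 5.67
tool_pos: [0.496, -0.0353, 0.0584]
tool_rot: [-0.0, 0.919, -0.395, 0.0]
contact_force: [-0.2, 0.2, 0.3]
gripper_width: -0.003
5.6667000000000005 [(120.6, 21.5, 35), (139.0, 2.5, 27), (158.1, 29.5, 61), (233.8, 17.0, 115), (248.7, 4.0, 109), (324.1, 15.0, 44)]
5.7167 [(161.5, 5.5, 56), (186.5, 6.5, 33), (214.3, 7.0, 36), (222.9, 5.0, 41), (254.6, 2.5, 45)] [ 0.49605993 -0.0353419   0.05836849]
5.7667 [(134.1, 33.0, 38), (155.2, 4.0, 29), (165.8, 10.0, 45), (172.3, 1.0, 28), (233.8, 17.0, 115), (264.9, 4.0, 107), (323.7, 15.5, 32)]
5.8167 [(171.4, 5.5, 59), (218.3, 14.0, 41), (270.6, 2.5, 55)] [ 0.49607348 -0.03534052  0.05837638]
5.8667 [(117.2, 14.0, 27), (149.1, 42.5, 40), (233.8, 17.0, 115), (280.8, 4.0, 106), (323.4, 16.0, 37)]
5.9167000000000005 [(117.7, 2.0, 29), (121.5, 1.5, 28), (125.0, 1.5, 27), (131.3, 6.0, 32), (180.3, 6.0, 60), (215.1, 8.0, 35), (222.8, 5.0, 40), (286.9, 2.5, 56)] [ 0.49604057 -0.03534363  0.05834494]
```

```bash
python3 -m crank '[[0,0,0,0],[0,0,0,0],[0,0,0,0],[0,0,0,0],[0,0,0,0],[0,0,0,0],[0,0,0,0],[0,0,0,0],[0,0,0,0],[0,0,0,0]]' 0;python3 -m crank '[[0,0,0,0],[0,0,0,0],[0,0,0,0],[0,0,0,0],[0,0,0,0],[0,0,0,0],[0,0,0,0],[0,0,0,0],[0,0,0,0],[0,0,0,0]]' 0
python3 - <<'E'
from h import *
from ang import line
for i in range(4):
    f=grab('wrist','w6_%d.png'%i); print(manip.state()['time']-.05,line(f,True))
E
```

```text
time: 6.8
tool_pos: [0.496, -0.0353, 0.0583]
tool_rot: [-0.0, 0.919, -0.395, -0.0]
contact_force: [-0.2, -1.3, 0.0]
gripper_width: 0.005
time: 7.63
tool_pos: [0.496, -0.0353, 0.0583]
tool_rot: [0.0, 0.919, -0.395, 0.0]
contact_force: [0.0, 0.3, 0.4]
gripper_width: 0.001
7.6333 [(144.8, 60.5, 108), (233.8, 17.0, 115), (325.3, 12.0, 29)]
7.6833 [(110.7, 1.0, 27), (148.2, 57.0, 106), (233.8, 17.0, 115), (325.2, 11.0, 28)]
7.7333 [(113.7, 7.0, 28), (153.6, 57.5, 106), (233.8, 17.0, 115), (320.8, 3.5, 27), (329.2, 3.0, 26)]
7.7833000000000006 [(118.8, 8.0, 29), (153.9, 51.0, 55), (181.0, 3.5, 108), (233.8, 17.0, 115), (321.6, 10.0, 32)]
```

```bash
cat > log.txt <<'E'
5.2833 184.3
5.6667 248.7
5.7667 264.9
5.8667 280.8
7.7833 541.0
E
python3 -m crank '[[0,0,0,0],[0,0,0,0],[0,0,0,0],[0,0,0,0],[0,0,0,0],[0,0,0,0]]' 0
python3 - <<'E'
from h import *
from ang import line
for i in range(3):
    f=grab('wrist','w7_%d.png'%i); print(manip.state()['time']-.05,[g for g in line(f,True) if g[1]<6])
E
python3 -m crank '[[0,0,0,0],[0,0,0,0]]' 0
python3 - <<'E'
from h import *
from ang import line
for i in range(2):
    f=grab('wrist','w8_%d.png'%i); print(manip.state()['time']-.05,[g for g in line(f,True) if g[1]<6])
E
```

```text
time: 8.33
tool_pos: [0.496, -0.0353, 0.0583]
tool_rot: [0.0, 0.919, -0.395, 0.0]
contact_force: [0.5, 0.2, -0.2]
gripper_width: 0.001
8.3333 [(133.2, 1.0, 25)]
8.383299999999998 [(138.5, 2.5, 27), (248.1, 4.0, 108), (316.2, 1.0, 27)]
8.4333 [(143.8, 3.0, 27), (253.3, 4.0, 107), (316.0, 0.5, 26)]
time: 8.65
tool_pos: [0.496, -0.0353, 0.0583]
tool_rot: [-0.0, 0.919, -0.395, 0.0]
contact_force: [0.1, -0.4, -0.4]
gripper_width: -0.003
8.649999999999999 [(123.0, 0.5, 25), (165.8, 5.0, 31), (275.8, 4.0, 106)]
8.7 [(280.9, 4.0, 106)]
```

```bash
cat >> log.txt <<'E'
8.3833 608.1
8.4333 613.3
8.65 635.8
8.7 640.9
E
cat > fit.py <<'E'
import numpy as np
from scipy.optimize import least_squares, brentq
from scipy.integrate import solve_ivp
d=np.loadtxt('log.txt'); t,a=d.T; T0=t[0]
def sim(p,ts):
    th,w,k,c=p; E=np.exp(-k*(ts-T0)); return th+(w+c/k)/k*(1-E)-c/k*(ts-T0)
def om(p,ts): th,w,k,c=p; return (w+c/k)*np.exp(-k*(ts-T0))-c/k
r=least_squares(lambda p:np.r_[(sim(p,t)-a)/.4,(p[2]-.15)/.08,(p[3]-4)/4],[a[0],170,.15,4]); p=r.x
print(p,(sim(p,t)-a).round(1))
tp=brentq(lambda x:sim(p,x)-806.6,t[-1],t[-1]+4); print('pass',tp,om(p,tp),np.radians(om(p,tp)))
E
python3 fit.py; python3 -c "from h import manip;print(manip.state()['time'])"
```

```text
[1.84527314e+02 1.72281949e+02 1.49431351e-01 9.48939790e-01] [ 0.2 -0.  -0.1 -0.2  0.3 -0.1  0.  -0.1 -0.1]
pass 10.60710618068558 74.27281527739626 1.2963051713161102
8.75
```

```bash
python3 -m crank '[[0,0,0.4,0],[0,0,0.4,0],[0,0,0,0],[0,0,0,0]]' 0
python3 - <<'E'
from h import *
from ang import line
for i in range(2):
    f=grab('wrist','w9_%d.png'%i); print(manip.state()['time']-.05,[g for g in line(f,True) if g[1]<6])
print(manip.state()['tool_pos'])
E
python3 -m crank '[[0,0,0,0],[0,0,0,0],[0,0,0,0],[0,0,0,0],[0,0,0,0],[0,0,0,0],[0,0,0,0]]' 0
python3 - <<'E'
from h import *
from ang import line
for i in range(3):
    f=grab('scene','s9_%d.png'%i); print(manip.state()['time']-.05,[g for g in line(f,False) if g[1]<6])
E
```

```text
time: 9.08
tool_pos: [0.4955, -0.0352, 0.0496]
tool_rot: [0.0, 0.919, -0.395, -0.001]
contact_force: [1.1, 0.7, 0.0]
gripper_width: -0.0
9.0833 [(216.0, 1.5, 27)]
9.133299999999998 [(116.2, 3.0, 25), (216.5, 2.5, 28)]
[ 0.4959288  -0.03530381  0.05016242]
time: 9.77
tool_pos: [0.496, -0.0353, 0.0503]
tool_rot: [-0.0, 0.919, -0.395, 0.0]
contact_force: [0.1, -0.6, 0.6]
gripper_width: 0.003
9.7667 [(20.5, 2.5, 55), (124.0, 5.5, 47), (170.2, 1.0, 26), (180.0, 2.5, 27)]
9.816699999999999 [(24.6, 2.5, 45), (126.0, 5.5, 45)]
9.8667 [(29.0, 2.5, 53), (228.8, 1.0, 26)]
```

```bash
cat >> fit.py <<'E'
for x in (9.0833,9.1333,9.7667,9.8167,9.8667,9.9167): print(x,sim(p,x)-720)
E
python3 fit.py
python3 - <<'E'
from ang import *
f=load('s9_2')
cv2.imwrite('pics/s9c.png',cv2.resize(f['img'][190:260,250:380][:,:,::-1],(780,420),interpolation=cv2.INTER_CUBIC))
f=load('w9_1')
cv2.imwrite('pics/w9c.png',f['img'][:,:,::-1])
E
```

```text
[1.84527314e+02 1.72281949e+02 1.49431351e-01 9.48939790e-01] [ 0.2 -0.  -0.1 -0.2  0.3 -0.1  0.  -0.1 -0.1]
pass 10.60710618068558 74.27281527739626 1.2963051713161102
9.0833 -41.68952646010143
9.1333 -36.96392527867499
9.7667 19.742319437377773
9.8167 23.97833442630781
9.8667 28.180454176645867
9.9167 32.34893099521878
```

View pics/s9c.png

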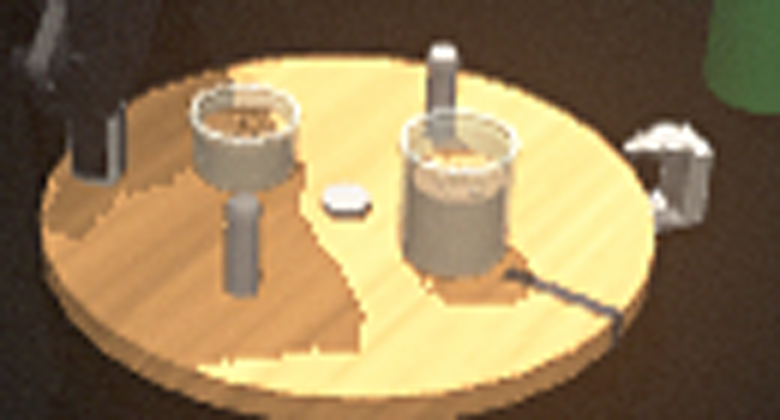

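View pics/w9c.png

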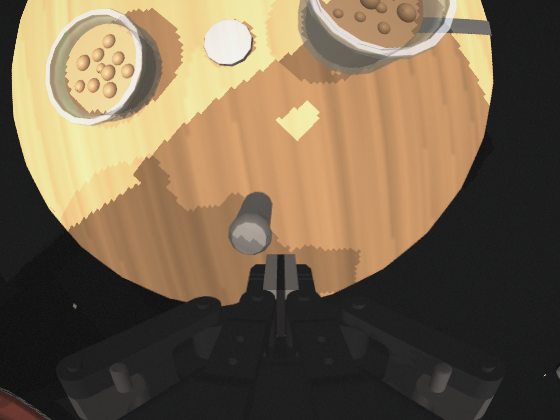

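Run:
```python
from h import *
from ang import line
for i in range(4):
    f=grab('scene','sA_%d.png'%i); print(manip.state()['time']-.05,[g for g in line(f,False) if g[1]<6])
print(manip.state()['time'])
```

```text
9.916699999999999 [(33.0, 2.5, 54), (131.4, 5.5, 53)]
9.9667 [(37.4, 2.5, 46), (110.7, 5.0, 29), (133.9, 5.5, 52)]
10.0167 [(41.4, 2.5, 44), (107.3, 2.0, 30), (136.5, 5.5, 51)]
10.066699999999999 [(45.3, 2.0, 40), (106.5, 0.5, 25), (109.0, 1.5, 30), (112.0, 1.5, 28), (124.0, 3.5, 34)]
10.1167
```

```bash
python3 -m crank '[[0,0,0,0],[0,0,0,0],[0,0,0,0],[0,0,0,0],[0,0,0,0],[0,0,1.2,0],[0,0,0,0],[0,0,0,0],[0,0,0,0]]' 0
python3 - <<'E'
from h import *
from ang import line
f=grab('scene','sB.png'); print(manip.state()['time']-.05,line(f,False)); 
f=grab('wrist','wB.png'); f=grab('top','tB.png')
cv2.imwrite('pics/sBc.png',cv2.resize(load('sB')['img'][190:260,250:380][:,:,::-1],(780,420),interpolation=cv2.INTER_CUBIC)) if 0 else None
print(manip.state())
E
python3 - <<'E'
from ang import *
cv2.imwrite('pics/sBc.png',cv2.resize(load('sB')['img'][190:260,250:380][:,:,::-1],(780,420),interpolation=cv2.INTER_CUBIC))
cv2.imwrite('pics/tBc.png',cv2.resize(load('tB')['img'][140:280,130:310][:,:,::-1],(720,560),interpolation=cv2.INTER_CUBIC))
E
```

```text
time: 10.87
tool_pos: [0.4972, -0.0353, 0.0392]
tool_rot: [-0.001, 0.919, -0.395, 0.001]
contact_force: [1.6, 0.2, 6.0]
gripper_width: -0.006
10.8667 [(84.7, 2.0, 42), (114.0, 4.5, 42), (135.4, 4.0, 52), (165.9, 5.5, 59), (216.6, 9.0, 32)]
{'time': 11.0167, 'joint_pos': array([-2.20663165e-01, -4.58979292e-02,  2.05430943e+00,  6.88945047e-04,
        1.13103127e+00,  5.91306532e-01]), 'joint_vel': array([-3.40216617e-04,  3.18352096e-05,  1.37688596e-03, -1.15654129e-03,
       -3.17644475e-04,  2.10102326e-03]), 'joint_efforts': array([-3.88391577e-01, -2.64861900e+01, -2.82246405e+01, -2.47694738e-01,
        1.32653662e-01, -2.04230048e-03]), 'tool_pos': array([ 0.49723414, -0.03531506,  0.03930617]), 'tool_rot': array([-5.04585711e-04,  9.18655534e-01, -3.95057917e-01,  9.99071855e-04]), 'contact_force': array([0.43645161, 0.70561731, 5.45304082]), 'ft_torque': array([ 0.16302796, -0.13152071, -0.01380357]), 'gripper_width': 0.001406799893220837}
```

View pics/sBc.png

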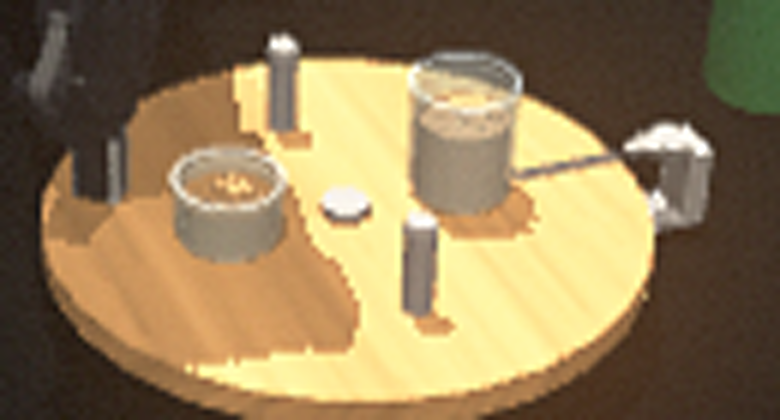

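View pics/tBc.png

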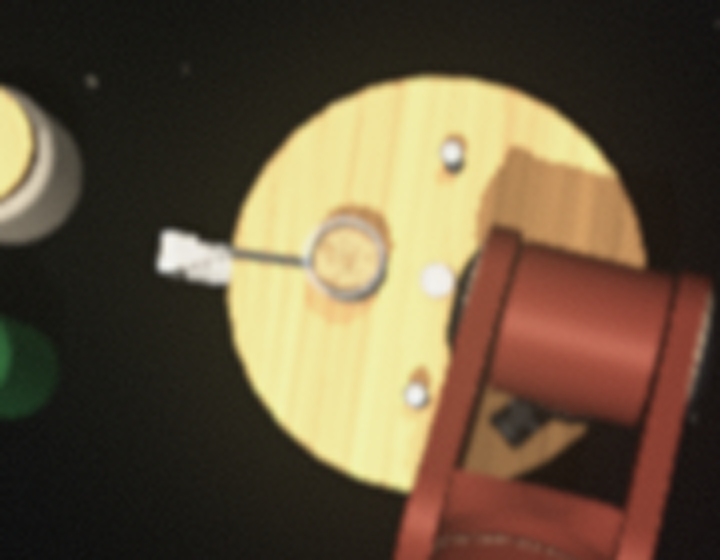

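Run:
```python
from ang import *
t=load('tB'); print([g for g in line(t,False)])
S=prof(t,False,141,176); print('ptr bright cols')
V=S[:,:,2].astype(float)
for i0,i1 in [(0,6),(6,14),(14,24),(24,35)]:
    p=V[i0:i1].mean(0); i=np.arange(140,220); q=np.clip(p[i]-70,0,None); print(141+i0,(q*i).sum()/q.sum()*.5)
cv2.imwrite('pics/tBz.png',cv2.resize(t['img'][180:230,160:230][:,:,::-1],(770,550),interpolation=cv2.INTER_CUBIC))
```

```text
[(83.5, 1.5, 34)]
ptr bright cols
141 86.96183184216562
147 86.61089131952525
155 85.6833983105913
165 85.00844683946045
```

View pics/tBz.png

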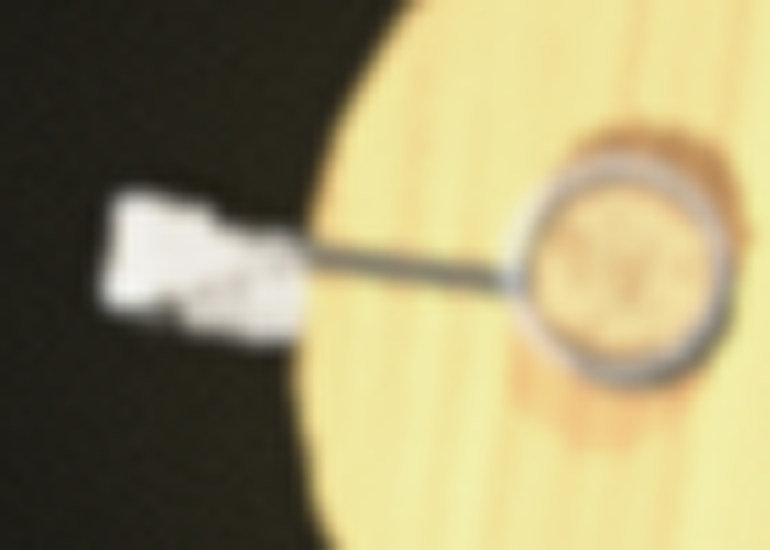

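Stopped: the mark reads about 83.5–84.7° and the pointer about 86.5°, so the line is some 5 to 7 mm short, inside the tolerance. I'll ease the held disc about 4 mm with the same fingertip to gain margin, then recheck.

```bash
python3 -m crank '[[0.1,-0.02,0,0],[0.1,-0.02,0,0],[0.1,-0.02,0,0],[0.1,-0.02,0,0],[0.05,-0.01,0,0],[0,0,0,0],[0,0,0,0],[0,0,0,0],[0,0,0,0]]' 0
python3 - <<'E'
from ang import *
t=grab('top','tC.png'); print(line(t,False),line(grab('scene','sC.png'),False))
cv2.imwrite('pics/tCz.png',cv2.resize(t['img'][180:230,160:230][:,:,::-1],(770,550),interpolation=cv2.INTER_CUBIC))
E
```

```text
time: 11.77
tool_pos: [0.501, -0.0379, 0.0393]
tool_rot: [-0.001, 0.919, -0.395, 0.001]
contact_force: [0.7, 1.4, 6.1]
gripper_width: -0.003
[(85.7, 2.0, 33)] [(87.3, 2.0, 42), (115.2, 5.0, 44), (135.7, 3.5, 53), (167.0, 5.5, 62), (217.7, 8.0, 35), (224.2, 1.0, 25)]
```

View pics/tCz.png

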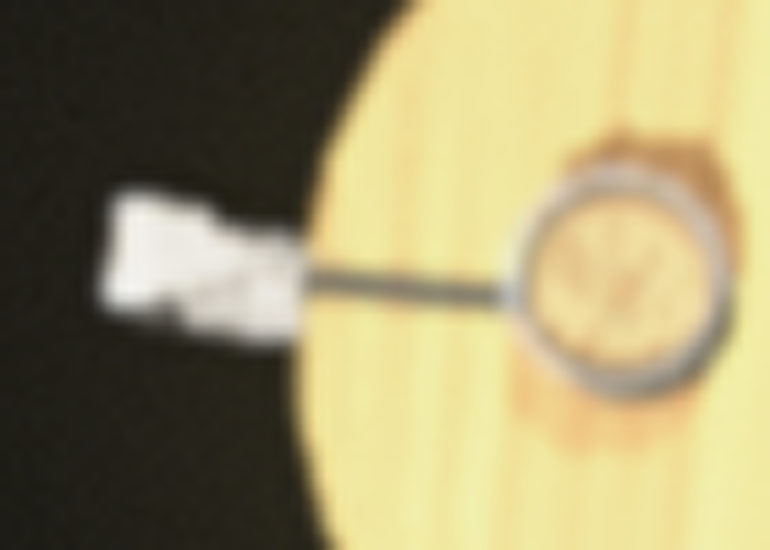

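The line now meets the pointer tip within a few mm. Lifting straight up.

```bash
python3 -m crank '[[0,0,-0.3,0],[0,0,-0.5,0],[0,0,-1,0],[0,0,-2,0],[0,0,-3,0],[0,0,-3,0],[0,0,-3,0],[0,0,-3,0],[0,0,0,0],[0,0,0,0]]' 0
python3 -m crank '[[0,0,0,0],[0,0,0,0],[0,0,0,0],[0,0,0,0],[0,0,0,0],[0,0,0,0]]' 0
python3 - <<'E'
from ang import *
import time
t=grab('top','tD.png'); print(line(t,False),[g[0] for g in line(grab('scene','sD.png'),False)])
for i in range(4): grab('top','tE.png')
print(line(load('tE'),False), manip.state()['tool_pos'],manip.state()['time'])
cv2.imwrite('pics/tDz.png',cv2.resize(load('tE')['img'][180:230,160:230][:,:,::-1],(770,550),interpolation=cv2.INTER_CUBIC))
E
```

```text
time: 12.7
tool_pos: [0.5007, -0.0384, 0.1989]
tool_rot: [-0.0, 0.919, -0.395, 0.002]
contact_force: [-0.4, -0.0, -0.7]
gripper_width: 0.002
time: 13.2
tool_pos: [0.4995, -0.0379, 0.1957]
tool_rot: [0.0, 0.919, -0.395, -0.001]
contact_force: [-0.5, 0.2, 0.3]
gripper_width: 0.003
[(82.0, 2.5, 43), (156.3, 3.0, 28)] [84.7, 114.9, 134.2, 164.6]
[(82.0, 2.5, 44), (156.3, 3.0, 28)] [ 0.49981906 -0.03796069  0.19635492] 13.5
```

View pics/tDz.png

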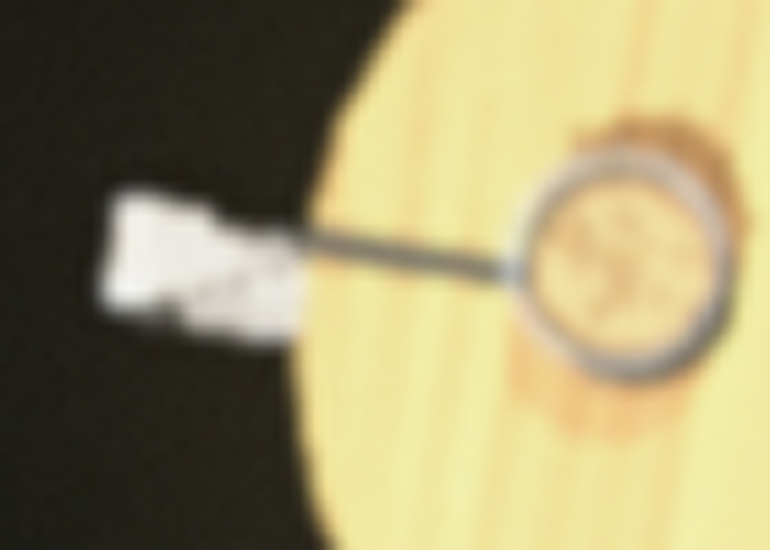

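View pics/sD.png

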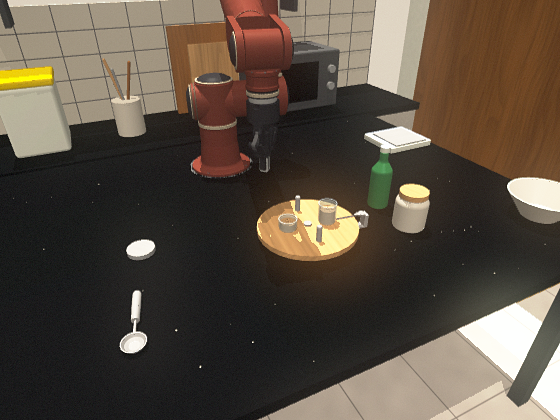

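Lifting let the disc spring back about 3.7°, leaving the line roughly 9–12 mm short, which is too near the 14 mm limit. I'll press again with the fingertip, ease it on and lift more gently.

```bash
python3 -m crank '[[0,0,3,0],[0,0,4,0],[0,0,4,0],[0,0,2.5,0],[0,0,1,0],[0,0,0,0],[0,0,0.4,0],[0,0,0.4,0],[0,0,0.2,0],[0,0,0,0]]' 0
cat > lk.py <<'E'
from ang import *
import sys
t=grab('top',sys.argv[1]+'t.png'); w=grab('scene',sys.argv[1]+'s.png'); s=manip.state()
print([g for g in line(t,False) if g[0]<100],[g for g in line(w,False) if g[0]<100],s['tool_pos'],s['contact_force'],s['time'])
E
python3 lk.py F
python3 -m crank '[[0.1,-0.02,0,0],[0.1,-0.02,0,0],[0.1,-0.02,0,0],[0.1,-0.02,0,0],[0.1,-0.02,0,0],[0,0,0,0],[0,0,0,0],[0,0,0,0]]' 0
python3 lk.py G
```

```text
time: 14.33
tool_pos: [0.5011, -0.0382, 0.0429]
tool_rot: [-0.0, 0.919, -0.395, 0.001]
contact_force: [-0.8, -0.0, 1.4]
gripper_width: -0.004
[(81.5, 1.5, 32)] [(84.3, 2.0, 39)] [ 0.5011161  -0.03822349  0.04292171] [ 0.38415704 -0.2660536   2.75714757] 14.4333
time: 15.1
tool_pos: [0.5042, -0.0407, 0.0414]
tool_rot: [-0.0, 0.919, -0.395, 0.0]
contact_force: [1.5, 2.7, 3.5]
gripper_width: -0.001
[(83.7, 2.0, 35)] [(86.3, 2.0, 42)] [ 0.50409137 -0.0407521   0.04138754] [1.297872  2.6453145 4.4989073] 15.2
```

```bash
python3 -m crank '[[0.1,-0.02,0,0],[0.1,-0.02,0,0],[0.1,-0.02,0,0],[0.1,-0.02,0,0],[0.1,-0.02,0,0],[0.1,-0.02,0,0],[0.1,-0.02,0,0],[0,0,0,0],[0,0,0,0],[0,0,0,0]]' 0
python3 lk.py H
python3 -m crank '[[0,0,-0.1,0],[0,0,-0.1,0],[0,0,-0.1,0],[0,0,0,0],[0,0,0,0]]' 0
python3 lk.py I
```

```text
time: 16.03
tool_pos: [0.5097, -0.0451, 0.0413]
tool_rot: [0.0, 0.919, -0.395, -0.0]
contact_force: [1.2, 1.4, 4.2]
gripper_width: -0.001
[(87.5, 1.5, 37)] [(89.8, 2.0, 42)] [ 0.50966595 -0.04505055  0.04124968] [1.12190421 1.95981824 4.6093254 ] 16.1333
time: 16.55
tool_pos: [0.509, -0.0452, 0.0436]
tool_rot: [0.001, 0.919, -0.395, -0.001]
contact_force: [-0.2, -0.9, 1.4]
gripper_width: 0.001
[(87.2, 2.0, 33)] [(89.8, 2.0, 40)] [ 0.50913173 -0.04523537  0.0437682 ] [ 0.05167228 -0.2146401   0.90829016] 16.65
```

```bash
python3 -m crank '[[0,0,-0.1,0],[0,0,-0.1,0],[0,0,-0.2,0],[0,0,-0.4,0],[0,0,-1,0],[0,0,-2,0],[0,0,-3,0],[0,0,-3,0],[0,0,-3,0],[0,0,0,0]]' 0
python3 lk.py J
python3 -m crank '[[0,0,-1,0],[0,0,-1,0],[0,0,0,0],[0,0,0,0],[0,0,0,0],[0,0,0,0],[0,0,0,0],[0,0,0,0],[0,0,0,0],[0,0,0,0]]' 0
python3 lk.py K
python3 - <<'E'
from ang import *
cv2.imwrite('pics/tKz.png',cv2.resize(load('Kt')['img'][180:230,160:230][:,:,::-1],(770,550),interpolation=cv2.INTER_CUBIC))
E
```

```text
time: 17.48
tool_pos: [0.5139, -0.0459, 0.1812]
tool_rot: [-0.001, 0.919, -0.395, 0.007]
contact_force: [0.1, 0.1, 1.1]
gripper_width: -0.003
[(87.2, 2.0, 37)] [(89.9, 2.5, 42)] [ 0.51105427 -0.04527788  0.1751349 ] [-0.38216877 -0.23641808  0.5965018 ] 17.5833
time: 18.42
tool_pos: [0.5097, -0.045, 0.1921]
tool_rot: [0.0, 0.919, -0.395, -0.0]
contact_force: [-0.5, -0.2, -0.1]
gripper_width: 0.002
[(87.2, 2.0, 37)] [(89.8, 2.0, 41)] [ 0.50975009 -0.04499653  0.19223968] [-3.84431280e-01 -5.11525207e-05 -1.09815623e-02] 18.5167
```

View pics/tKz.png

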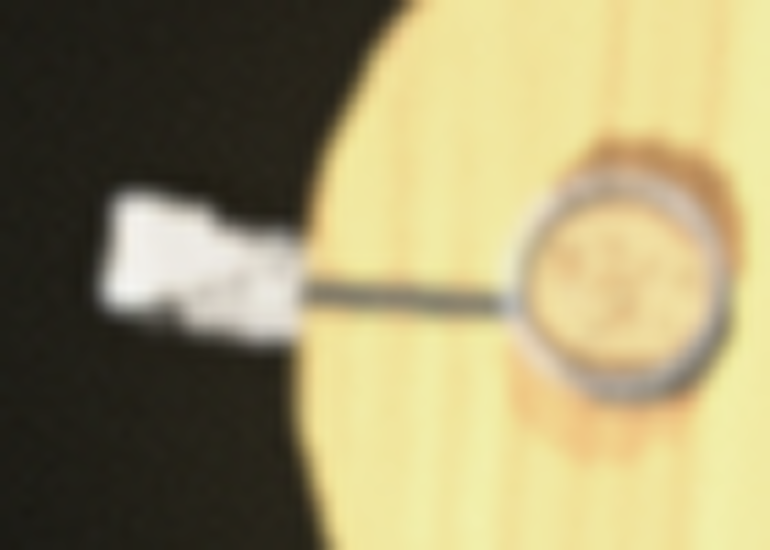

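View pics/Ks.png

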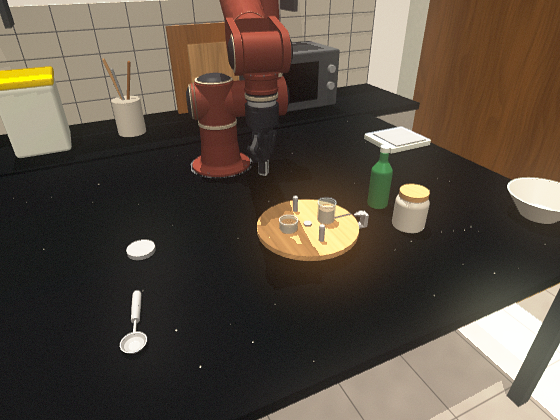

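The line ends at crop pixel (305,292), in the middle of the pointer tip, and both views read the same angle a second apart. The bystanders are where they were. Handing in.

```bash
python3 -c "
from plant import manip
manip.job_done()"
```

```text
the job is handed in; nothing more can be done
```

I handed the job in at about 18.5 s of the 51 s allowed. The turntable was at rest, the dark line was at the pointer, and the hand was about 15 cm above the disc.

- **Flick:** with the gripper shut, I flicked peg A anticlockwise to about 3 rad/s. The disc then spun untouched for about 6 s, slowing to roughly 1.3 rad/s, while I tracked the line in the camera images.
- **Brake:** I pressed a fingertip on the bare band, timed for the third pass of the pointer. The disc stopped about 5–7 mm short of the pointer, inside the 14 mm tolerance.
- **Corrections:** I eased the held disc on a little with the same fingertip, but the first lift let it slip back to about 9–12 mm short. I pressed again, eased it on and lifted slowly, and it stayed put.

**Last checks:**
- **Line at the pointer:** the top view puts the line at 87.2° against a pointer at about 86.5–87°, so within about 2 mm. The scene view reads 89.8°. It usually reads 2–3° higher than the top view near the pointer, so the two disagree slightly, but even taken at face value it is within about 8 mm.
- **At rest:** both views read the same angle (within 0.1°) about a second apart.
- **Other things:** the bottle, canister, spoon and lid look unmoved. I saw no contact with the jars in the pictures, but had no direct force reading for them.

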